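# Stack the pin tins and set the keeper cap

### The job

Stack the green tin squarely on the grey tin that stands on the wooden stand, then the yellow tin squarely on the green one. Then screw the brass cap on the stand's post down (clockwise from above) until it bottoms out and back it off a quarter turn, so that its red tongue ends over the yellow tin and the cap is not jammed. Finish with the gripper still holding the cap there for the locking pin, the tins square and the lion, try square and blue dish left where they were.

Things in the scene. Friction and masses are not known exactly. Their poses are not given: they have to be found in the camera images.
- stand: fixed wooden stacking stand; origin on the table under the column's centre, z up. Plinth 14 mm thick, x -39 to 39, y -54 to 128 mm; a lip round the column's foot rises to 20 mm above the table. The column has its 50 mm side along the stand's x, its 80 mm side along y. A vertical steel post 18 mm thick at x 0, y +90 mm carries the brass cap
- seat (a point): the centre of the column's foot on the plinth's top, 14 mm above the table; axes as the stand
- grey_tin_mid (a point): centre (half-way up) of the grey closed tin, 50 x 80 x 44 mm tall (x, y, z of its axes; flat top and underside; 0.15 to 0.4 kg). It already stands loose on the plinth inside the lip and stays there; it carries the column. Column of three: top 146 mm above the table
- green_tin_mid (a point): centre (half-way up) of the dark green closed tin, 50 x 80 x 44 mm tall (x, y, z of its axes; flat top and underside; 0.15 to 0.4 kg). It starts upright on the table; it goes on the grey tin, either way round
- yellow_tin_mid (a point): centre (half-way up) of the yellow closed tin, 50 x 80 x 44 mm tall (x, y, z of its axes; flat top and underside; 0.15 to 0.4 kg). It starts upright on the table; it goes on the green tin, either way round
- green_tin: the green tin itself (origin: centre of its underside, axes as its centre point)
- yellow_tin: the yellow tin itself (origin: centre of its underside, axes as its centre point)
- cap: brass knurled cap, round, 40 mm across, 42 mm tall, captive on the post's thread, axis vertical; origin on its axis at its underside, about 152 mm above the table. A red tongue 16 mm wide, 6 mm thick sticks out at the underside to 64 mm from the axis along the cap's +x; it starts turned away from the column, and must end along the stand's -y, 5 mm above the finished column
- cap_grip (a point): on the cap's axis, 29 mm above its underside (13 mm below its top), above the tongue: the height to grip it
- cap_thread (a joint): turn of the cap in rad, growing clockwise from above as it is screwed down: starts somewhere in 0.25 to 0.85, stops solid (bottomed out) at 3.50; it sinks 8 mm a turn (1.27 mm a rad). A quarter turn is 1.57. Takes about 0.06 N m to turn and stays where it is left
- lion: bystander: cream soapstone lion, 85 x 42 x 84 mm, loose; origin under its centre
- try_square: bystander: steel try square with a dark wooden stock, blade 150 mm, stock 110 mm, lying flat, loose; origin under the stock's centre
- dish: bystander: blue enamel dish, 110 mm wide, 35 mm high, loose; origin under its centre
Mind the look-alikes: they are no part of the job. What is meant by the green_tin is not pink, and is the smaller of those in its own colour. What is shaped like the part that bears grey_tin_mid but pink is not meant.

How it is judged:
On the way, in this order (a step that is already met when the one before it is completed fails the run):
1. the green tin stands squarely on the grey one, let go (horizontal distance between grey_tin_mid and seat below 0.006 m and height (world z) of grey_tin_mid below 0.042 m and horizontal distance between green_tin_mid and grey_tin_mid below 0.008 m and z of green_tin_mid in the frame of grey_tin_mid between 0.041 and 0.047 m and angle between the x axis of green_tin_mid and the x axis of grey_tin_mid, either way round below 0.14 rad and angle between green_tin_mid's own z axis and vertical below 0.08 rad and contact force between the fingers and green_tin below 0.3 N and linear speed of green_tin below 0.02 m/s), for 0.2 s.
2. the yellow tin stands squarely on the green one, let go (all of step 1 and horizontal distance between yellow_tin_mid and green_tin_mid below 0.008 m and z of yellow_tin_mid in the frame of green_tin_mid between 0.041 and 0.047 m and angle between the x axis of yellow_tin_mid and the x axis of green_tin_mid, either way round below 0.14 rad and angle between yellow_tin_mid's own z axis and vertical below 0.08 rad and contact force between the fingers and yellow_tin below 0.3 N and linear speed of yellow_tin below 0.02 m/s), for 0.2 s.
3. the cap is screwed down until it bottoms out, the column still square (all of step 2 and value of joint cap_thread above 3.44 rad), for 0.1 s.
At the end, for the whole second after the job is handed in: Green tin on grey, yellow on green, each centred within 8 mm and square within 0.14 rad of the one below, level, untouched; the grey one within 6 mm of its seat; the cap, after bottoming out, backed off a quarter turn (1.57 rad, within 0.22), still, and gripped with over 4 N (all of step 2 and value of joint cap_thread between 1.7092 and 2.1492 rad and velocity of joint cap_thread between -0.1 and 0.1 rad/s and contact force between the fingers and cap above 4 N); the arm keeps its last pose, push and grip.
It fails at once if the lion is pushed more than 25 mm or tipped (distance of lion from where it was at the start of the episode above 0.025 m or angle between lion's own z axis and vertical above 0.3 rad).
It fails at once if the try square is pushed more than 25 mm or tipped (distance of try_square from where it was at the start of the episode above 0.025 m or angle between try_square's own z axis and vertical above 0.3 rad).
It fails at once if the dish is pushed more than 25 mm or tipped (distance of dish from where it was at the start of the episode above 0.025 m or angle between dish's own z axis and vertical above 0.3 rad).
It also fails if it takes over 72 s, if anything falls off the work surface, if the arm or the gripper's body presses on something with over 40 N, if the wrist force passes 120 N, or if a joint passes its speed limit or range.

### The arm

A 7-joint arm with a two-finger parallel gripper is mounted at the origin on the work surface. World frame = base frame: x ahead of the robot, y to its left, z up, the work surface at z = 0. Lengths are in m, angles in rad, forces in N, time in s.
With the tool pointing down it reaches from about 0.4 to 0.85 m from the base axis. Payload 10.4 kg.
Tool frame: the origin (TCP) lies at the very end of the fingers, on their centre line; the grasp point (between the pads) lies 19 mm behind it; z points along the fingers, y is the line along which they close (so a half turn about z gives the same grasp; the last joint's range is limited). The gripper opens to 87 mm and grips with 3 to 60 N. Pads are 19 mm wide; open, the fingers measure 117 mm over their backs; the gripper's body (75 mm by 190 mm) begins 51 mm behind the grasp point.
Start: joints at [-1.197, 0.332, -0.065, 1.46, 0.022, 1.35, -0.088], TCP at [0.242, 0.576, 0.203] pointing down, gripper open.
Joint ranges: [-2.6, 2.6], [-0.5, 2.12], [-1.47, 1.34], [0.16, 2.42], [-1.27, 4.41], [0.06, 2.06], [-2.6, 2.6]. Speed limits (rad/s): [2.22, 2.22, 2.79, 2.79, 3.14, 3.14, 3.14].

### API

Orientations are given as a unit quaternion [x, y, z, w].
In Python, from bench import * gives the robot as it stands.
- The arm moves only by the tool step_arm, never from a script. Its arguments are lists of equal length, an entry for each row: "delta_pos": the shift along the world's x, y, z in units of 25 mm (1.0 is 25 mm), a list of three; "turn": the turn about the world's z in units of 0.12 rad (1.0 is 0.12 rad). In form: {"delta_pos": [[tx, ty, tz], ...], "turn": [turn, ...]}. A call has 1 to 12 rows; each row shifts and turns the commanded pose from where the row before left it; what a row does not reach is not made up. A row lasts 1/10 s, in which the tool goes at most 50 mm and 8.59 degrees, less where a joint would pass 70% of its speed; a pose out of reach is approached as far as the arm can. A call with a number of a shift or a turn outside -1 to 1 is refused whole. A call with a gripper value outside its range is refused whole. "grip" is the closure, from 0 (fully open) to 1 (shut), set as the call begins (left out, the last holds). The fingers move at their own pace and stop on an object; "newtons" is the grip in N (left out, the last holds). Time passes only in rows, so rows that do not move let the fingers close. It gives the time, the measured TCP pose, the force, the opening and the grip force at its end, in the units of the state.
- read_state(): the state, without advancing time (a new reading comes with each control period).
- camera(name): name is "scene" or "top" or "wrist"; returns a dict with "image" (400x640x3 uint8, red, green, blue), "z_map" (400x640 float32, m along the optical axis (not along the pixel's ray), 0 where there is no reading), "mtx" (3x3 intrinsics, pixels), "view" (4x4, takes a point from world to camera coordinates). Camera axes: x right, y up, looking along -z (the intrinsics and any distortion apply to the point x, -y, -z); pixel columns grow to the right and rows downward; lengths in m; the calibration is good to about 2 mm. A picture is of the moment at which its call begins.
- close_job(): hands the job in; it is judged then, once.
The state is a dict: "time": time; "joint_positions": joint angles; "joint_vel": joint speeds; "joint_torque": joint torques, N m; "ee_pos": TCP position; "eef_rot": TCP orientation; "ft_force": force on the tool from outside, world axes, zero at the start; "torque": the same for the moment, N m; "width": finger opening in m; "grip_force": force on a finger pad.
Only numpy, scipy, OpenCV 4.12 (cv2) and the standard library are available. Lean on these libraries where they do the work, as an engineer would, in place of code of your own. Each camera call takes 0.05 s, during which the arm holds its last target. There are 200 camera calls.

## Working session

There is one attempt and no reset: what is moved stays moved. The work goes in short steps, Python scripts to look and compute and a tool call to move; the robot and the scene stay as the last step left them, time stands still between calls to the robot, and variables do not carry over. Pictures are saved under pics/ and viewed, at most 10 in all, crops included, and the job is handed in when it is done.

Besides the shell and the picture viewer there is one more tool, called after ">>>" as name([rows], argument=value, ...), one row to a line, values as JSON. step_arm: Moves the arm, as the interface text tells. Shifts and turns lie within -1 to 1; 1 stands for 25 mm of shift or 0.12 rad of turn. Its arguments: {"type":"object","properties":{"delta_pos":{"type":"array"},"turn":{"type":"array"},"grip":{"type":"number"},"newtons":{"type":"number"}},"required":["delta_pos","turn"]}

```bash
mkdir -p pics; ls; cat > h.py <<'E'
from bench import *
import numpy as np, cv2
def cloud(c):
    z=c["z_map"].astype(float); K=c["mtx"]; V=c["view"]
    v,u=np.mgrid[0:z.shape[0],0:z.shape[1]]
    P=np.stack([(u-K[0,2])/K[0,0]*z, -(v-K[1,2])/K[1,1]*z, -z],-1)
    R=V[:3,:3];t=V[:3,3]
    W=(P-t)@R
    W[z<=0]=np.nan
    return W
def save(img,n): cv2.imwrite("pics/"+n,img[...,::-1])
E
python3 - <<'E'
from h import *
a=camera("scene");b=camera("top")
np.savez("s.npz",**a);np.savez("t.npz",**b)
save(a["image"],"scene.png");save(b["image"],"top.png")
s=read_state();print(s)
for c in (a,b): print(c["mtx"],c["view"])
E
```

```text
pics
{'time': 0.1, 'joint_positions': array([-1.19661995,  0.33281369, -0.0647015 ,  1.46084447,  0.02161249,
        1.34988335, -0.08850462]), 'joint_vel': array([ 0.00089931, -0.00331869,  0.00128162, -0.00041942, -0.00110475,
        0.00247955,  0.0001476 ]), 'joint_torque': array([ 1.77591170e-03, -6.24549580e+01,  2.49464106e-02, -3.90718746e+01,
       -6.14426821e-02,  3.64348583e-02,  2.06603750e-05]), 'ee_pos': array([0.24139697, 0.57610913, 0.20183652]), 'eef_rot': array([ 1.97080289e-01,  9.80387152e-01, -6.19928072e-04, -9.04249046e-05]), 'ft_force': array([ 0.27149263,  0.13672683, -0.5713551 ]), 'torque': array([9.54932278e-05, 5.43789681e-02, 2.34383354e-02]), 'grip_force': 0.0, 'width': 0.08711828140981782}
[[376.81495816   0.         314.08324629]
 [  0.         376.81495816 197.10719761]
 [  0.           0.           1.        ]] [[-0.83178304  0.55507644 -0.00520799  0.51658836]
 [-0.48468082 -0.72165766  0.4942618   0.20471291]
 [ 0.27059469  0.41364279  0.86929751 -1.11216051]
 [ 0.          0.          0.          1.        ]]
[[414.91344584   0.         322.97356599]
 [  0.         414.91344584 197.00582363]
 [  0.           0.           1.        ]] [[-0.00328272 -0.99990816 -0.01314861 -0.01770265]
 [ 0.99070486 -0.00504003  0.13593555 -0.60074195]
 [-0.13598934 -0.01258015  0.99063043 -1.07708849]
 [ 0.          0.          0.          1.        ]]
```

View pics/scene.png

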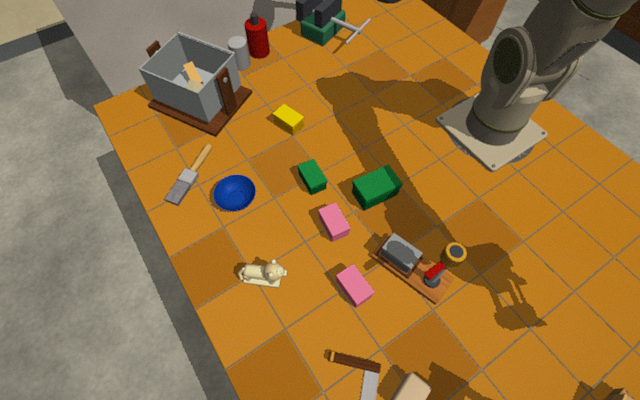

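View pics/top.png

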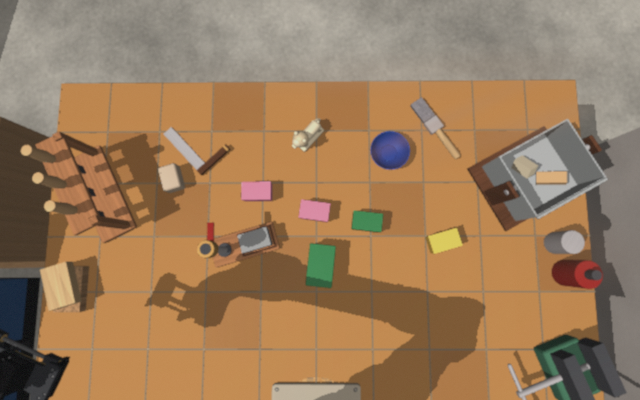

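The top view shows these candidates:
- **Green:** the small tin at (368,221) and a larger box at (321,265).
- **Pink:** boxes at (256,191) and (315,210).
- **Yellow:** a tin at (445,240).
- **Grey:** a tin on the stand at (257,240).
- **Cap:** at (207,249), with its tongue at (211,232).

I choose the smaller green at (368,221), which is at (312,176) in the scene view.

```bash
cat >> h.py <<'E'
def hsv(im): return cv2.cvtColor(im,cv2.COLOR_RGB2HSV)
def top_rect(W,m,zr=0.004,ztop=None):
    P=W[m&np.isfinite(W[...,2])]
    zt=np.percentile(P[:,2],90) if ztop is None else ztop
    T=P[abs(P[:,2]-zt)<zr]
    (cx,cy),(w,h),a=cv2.minAreaRect((T[:,:2]*1000).astype(np.float32))
    if w>h: a+=90
    # a now = angle of the short side's... long side dir = a+90
    return np.round([cx,cy,np.median(T[:,2])*1000,min(w,h),max(w,h),(a+90)%180],1),len(T)
def comps(m,mn=60):
    n,l,s,c=cv2.connectedComponentsWithStats(m.astype(np.uint8))
    return [(l==i,c[i].round()) for i in range(1,n) if s[i,4]>mn]
E
python3 - <<'E'
from h import *
for f in "st":
    d=dict(np.load(f+".npz"));W=cloud(d);H=hsv(d["image"]);h,s,v=[H[...,i].astype(int) for i in range(3)]
    ws=(abs(W[...,1])<0.45)&(W[...,0]>0.25)&(W[...,0]<0.95)&(W[...,2]>0.015)
    for n,m in dict(green=(h>50)&(h<85)&(s>120),yellow=(h>24)&(h<33)&(s>150)&(W[...,2]>.02),grey=(s<70)&(v>60)&(W[...,2]>.03)&(W[...,2]<.09),red=((h<5)|(h>174))&(s>150)&(W[...,2]>.1),high=(W[...,2]>.135)&(W[...,2]<.22)).items():
        for q,c in comps(m&ws,25): print(f,n,c,*top_rect(W,q))
t=dict(np.load("t.npz"));im=t["image"]
a=cv2.resize(im[195:305,180:480],(800,293),interpolation=cv2.INTER_CUBIC);s=np.load("s.npz")["image"]
b=cv2.resize(s[140:310,280:480],(353,300),interpolation=cv2.INTER_CUBIC)
o=np.zeros((600,800,3),np.uint8);o[:293]=a;o[300:600,:353]=b;save(o,"crop.png")
E
```

```text
s green [312. 176.] [ 537.8 -135.    43.1   48.4   80.2   83.4] 448
s green [376. 186.] [422.  -10.7  59.5  68.7 108.1 174.2] 918
s yellow [288. 115.] [ 484.4 -340.6   43.    49.3   80.1  105.4] 316
s grey [402. 251.] [488.1 163.5  57.2  50.8  79.  106.3] 661
s grey [254. 270.] [792.8  12.2  49.2  12.3  30.9 140.1] 56
s grey [436. 278.] [468.4 255.   81.9   1.    4.9 131.8] 4
s red [435. 270.] [503.9 250.3 157.8  14.8  43.9   1.5] 169
s high [448. 259.] [462.5 249.7 194.3  37.8  38.3 158.9] 319
t green [367. 221.] [ 535.5 -137.3   44.2   44.4   73.    83.1] 359
t green [321. 263.] [422.9 -12.6  60.8  61.5  96.8 173.8] 600
t grey [306. 134.] [755.3  42.6  77.6  29.7  30.8  12.2] 82
t grey [170. 178.] [657.5 399.4  45.5  46.2  65.8  15.1] 284
t grey [254. 240.] [485.7 162.   58.3  49.5  78.3 106.4] 444
t grey [222. 250.] [460.7 241.6  81.2   3.   12.7 178.6] 6
t red [210. 231.] [502.8 248.3 158.8  10.9  41.    1.9] 70
t high [208. 244.] [460.8 248.8 195.2  36.4  37.1  90.1] 201
```

View pics/crop.png

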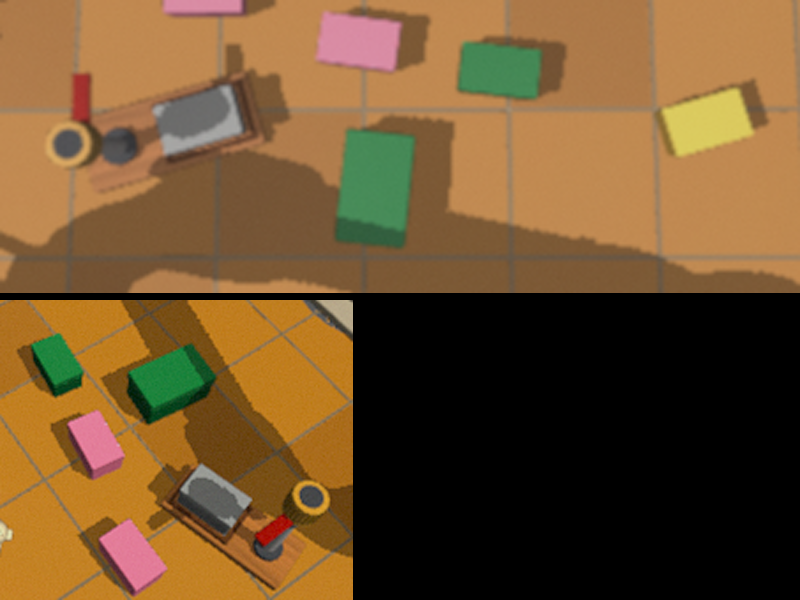

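The crop shows the small green tin (48x80 mm, 44 mm tall; 60 mm for the larger green box), the yellow tin, and the grey tin on the stand. The tongue points along about +x. I'm moving to above the green tin.

>>> step_arm([
  [0.6,-0.9,0.32],
  [0.6,-0.9,0.32],
  [0.6,-0.9,0.32],
  [0.6,-0.9,0.32],
  [0.6,-0.9,0.32],
  [0.6,-0.9,0.32],
  [0.6,-0.9,0.32],
  [0.6,-0.9,0.32],
  [0.6,-0.9,0.32],
  [0.6,-0.9,0.32],
  [0.6,-0.9,0.32],
  [0.6,-0.9,0.32],
], turn=[-0.9,-0.9,-0.9,-0.9,-0.9,-0.9,-0.9,-0.9,-0.9,-0.9,-0.9,-0.9], grip=0)

```text
time: 1.3
ee_pos: [0.4219, 0.3054, 0.2986]
eef_rot: [0.75, 0.661, -0.0, 0.0]
ft_force: [0.1, 0.7, 0.7]
width: 0.087
grip_force: 0.0
```

>>> step_arm([
  [0.35,-0.9,0],
  [0.35,-0.9,0],
  [0.35,-0.9,0],
  [0.35,-0.9,0],
  [0.35,-0.9,0],
  [0.35,-0.9,0],
  [0.35,-0.9,0],
  [0.35,-0.9,0],
  [0.35,-0.9,0],
  [0.35,-0.9,0],
  [0.35,-0.9,0],
  [0.35,-0.9,0],
], turn=[0,0,0,0,0,0,0,0,0,0,0,0])

```text
time: 2.5
ee_pos: [0.5266, 0.0355, 0.2983]
eef_rot: [0.749, 0.663, -0.0, -0.0]
ft_force: [0.7, -0.3, -0.7]
width: 0.0873
grip_force: 0.0
```

>>> step_arm([
  [0.05,-0.86,-0.5],
  [0.05,-0.86,-0.5],
  [0.05,-0.86,-0.5],
  [0.05,-0.86,-0.5],
  [0.05,-0.86,-0.5],
  [0.05,-0.86,-0.5],
  [0.05,-0.86,-0.5],
  [0.05,-0.86,-0.5],
  [0,0,0],
  [0,0,0],
], turn=[0,0,0,0,0,0,0,0,0,0])

```text
time: 3.5
ee_pos: [0.5363, -0.1354, 0.1983]
eef_rot: [0.749, 0.662, -0.0, -0.0]
ft_force: [-0.4, 0.2, 0.1]
width: 0.087
grip_force: 0.0
```

```bash
cat >> h.py <<'E'
def st():
    s=read_state();x,y,z,w=s["eef_rot"]
    yaw=np.degrees(np.arctan2(1-2*(x*x+z*z),2*(x*y-z*w)))
    print("t",s["time"],"tcp",(s["ee_pos"]*1000).round(1),"close",yaw.round(2),"j",s["joint_positions"].round(2),"F",s["ft_force"].round(1),"T",s["torque"].round(2),"w",round(s["width"]*1000,1),"g",round(s["grip_force"],1))
E
python3 - <<'E'
from h import *
st()
a=camera("scene");b=camera("wrist")
o=np.hstack([cv2.resize(a["image"],(400,250)),cv2.resize(b["image"],(400,250))]);save(o,"w1.png")
np.savez("w.npz",**b)
for n,d in dict(s=a,w=b).items():
    W=cloud(d);H=hsv(d["image"]);h,s,v=[H[...,i].astype(int) for i in range(3)]
    m=(h>50)&(h<85)&(s>110)&(W[...,2]>.015)&(W[...,1]>-.25)&(W[...,1]<-.06)&(W[...,2]<.06)
    for q,c in comps(m,80): print(n,c,*top_rect(W,q))
E
```

```text
t 3.5 tcp [ 536.3 -135.4  198.3] close -7.03 j [-0.41  0.19  0.66  1.69 -0.12  1.3   0.15] F [-0.4  0.2  0.1] T [-0.03  0.05 -0.07] w 87.0 g 0.0
s [312. 176.] [ 537.8 -135.8   43.    48.7   80.7   82.8] 451
w [318. 179.] [ 538.2 -137.    43.7   47.7   78.6   82.8] 3080
```

View pics/w1.png

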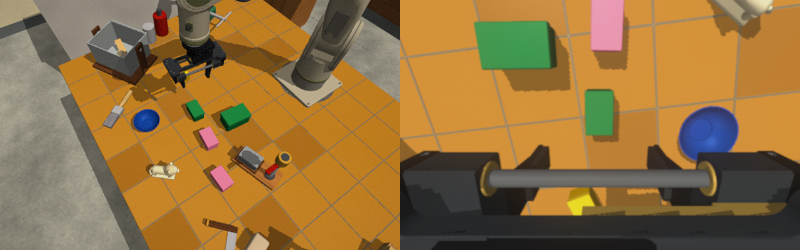

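The left half shows the gripper's long side lying along the closing line and clear of the cap. The right half shows the small green tin at (600,112), centred between the fingers. I'll descend, grip and lift.

>>> step_arm([
  [0.07,-0.04,-0.94],
  [0,0,-0.94],
  [0,0,-0.94],
  [0,0,-0.94],
  [0,0,-0.94],
  [0,0,-0.94],
  [0,0,-0.94],
  [0,0,-0.94],
  [0,0,0],
  [0,0,0],
], turn=[0,0,0,0,0,0,0,0,0,0])

```text
time: 4.6
ee_pos: [0.5387, -0.1359, 0.0113]
eef_rot: [0.749, 0.663, 0.0, 0.0]
ft_force: [0.6, 0.2, 0.7]
width: 0.0866
grip_force: 0.0
```

>>> step_arm([
  [0,0,0],
  [0,0,0],
  [0,0,0],
  [0,0,0],
  [0,0,0],
  [0,0,0],
], turn=[0,0,0,0,0,0], grip=1, newtons=20)

```text
time: 5.2
ee_pos: [0.5383, -0.1365, 0.0107]
eef_rot: [0.749, 0.663, 0.0, 0.0]
ft_force: [-0.8, -0.2, 1.4]
width: 0.0496
grip_force: 20.0
```

>>> step_arm([
  [0,0,0.5],
  [0,0,1],
  [0,0,1],
  [0,0,1],
  [0,0,1],
  [0,0,1],
  [0,0,0.5],
  [0,0,0],
], turn=[0,0,0,0,0,0,0,0])

```text
time: 6.0
ee_pos: [0.5391, -0.1367, 0.1622]
eef_rot: [0.749, 0.663, 0.001, 0.001]
ft_force: [0.1, -0.3, -4.1]
width: 0.05
grip_force: 20.0
```

```bash
python3 - <<'E'
from h import *
st()
for n in ("wrist","scene"):
    d=camera(n);W=cloud(d);H=hsv(d["image"]);h,s,v=[H[...,i].astype(int) for i in range(3)]
    m=(h>50)&(h<85)&(s>110)&(W[...,2]>.1)&(W[...,1]>-.25)&(W[...,1]<-.06)
    for q,c in comps(m,80): print(n,c,*top_rect(W,q))
    m=(s<70)&(v>40)&(W[...,2]>.03)&(W[...,2]<.09)&(abs(W[...,1]-.16)<.07)&(abs(W[...,0]-.49)<.07)
    for q,c in comps(m,80): print(n,"grey",c,*top_rect(W,q))
E
```

```text
t 6.0 tcp [ 539.1 -136.7  162.2] close -6.99 j [-0.4   0.23  0.66  1.73 -0.15  1.23  0.17] F [ 0.1 -0.3 -4.1] T [-0.09  0.04 -0.01] w 50.0 g 20.0
wrist [317. 225.] [ 541.1 -120.3  195.2   45.    49.7  173. ] 7992
wrist [318. 313.] [ 535.3 -168.3  195.3   17.5   48.3  173.8] 2179
scene [314. 144.] [ 538.6 -125.5  192.9   51.3   60.2   83.7] 414
scene grey [401. 252.] [487.6 163.2  57.2  50.5  79.  106.7] 678
```

>>> step_arm([
  [-0.17,1,0],
  [-0.17,1,0],
  [-0.17,1,0],
  [-0.17,1,0],
  [-0.17,1,0],
  [-0.17,1,0],
  [-0.17,1,0],
  [-0.17,1,0],
  [-0.17,1,0],
  [-0.17,1,0],
  [-0.17,1,0],
  [-0.17,1,0],
], turn=[0.28,0.28,0.28,0.28,0.28,0.28,0.28,0.28,0.28,0.29,0.29,0.29])

```text
time: 7.3
ee_pos: [0.4869, 0.1656, 0.1606]
eef_rot: [0.598, 0.801, 0.0, 0.0]
ft_force: [-0.9, 0.5, -2.7]
width: 0.0497
grip_force: 20.0
```

>>> step_arm([
  [0,0,-0.6],
  [0,0,-0.6],
  [0,0,-0.6],
  [0,0,-0.4],
  [0,0,0],
  [0,0,0],
], turn=[0,0,0,0,0,0])

```text
time: 7.9
ee_pos: [0.4875, 0.1638, 0.1059]
eef_rot: [0.599, 0.8, 0.0, 0.0]
ft_force: [0.2, -0.0, -2.8]
width: 0.0496
grip_force: 20.0
```

```bash
cat >> h.py <<'E'
def look(names=("wrist","scene","top"),pic=None,reg=(487,163,90)):
    st()
    for n in names:
        d=camera(n);W=cloud(d);H=hsv(d["image"]);h,s,v=[H[...,i].astype(int) for i in range(3)]
        near=(abs(W[...,0]*1000-reg[0])<reg[2])&(abs(W[...,1]*1000-reg[1])<reg[2])&(W[...,2]>.025)
        for k,m in dict(green=(h>50)&(h<85)&(s>110),yellow=(h>24)&(h<33)&(s>150),grey=(s<70)&(v>40)&(W[...,2]<.075),red=((h<5)|(h>174))&(s>150)&(W[...,2]>.1)).items():
            for q,c in comps(m&near,60): print(n,k,c,*top_rect(W,q))
        if pic: save(d["image"],pic+n+".png")
E
python3 - <<'E'
from h import *
look(pic="p1")
E
```

```text
t 7.9 tcp [487.5 163.8 105.9] close 16.34 j [-0.77  0.17  0.39  1.89 -0.07  1.1  -0.06] F [ 0.2 -0.  -2.8] T [-0.04  0.04 -0.07] w 49.6 g 20.0
wrist green [316. 228.] [482.9 179.8 138.9  44.8  49.6  16.4] 7965
wrist green [317. 313.] [496.7 133.3 139.   17.   48.7  16.4] 2203
wrist grey [318. 165.] [478.3 196.3  57.6   8.2  49.6  16.6] 783
wrist red [423. 111.] [506.6 247.3 158.3  11.4  38.    0. ] 2671
scene green [413. 228.] [514.1 177.3 218.9   2.6  26.7 107.2] 7
scene grey [397. 261.] [509.8 173.5  55.3  17.8  73.3 120.9] 16
scene red [434. 269.] [503.5 247.7 157.8  10.1  44.8 178.9] 110
top green [260. 235.] [495.  132.8 140.2  16.3  44.2  15.7] 99
top grey [267. 237.] [492.7 129.8  58.2  20.1  53.  174.8] 55
```

>>> step_arm([
  [0.01,-0.02,-0.4],
  [0,0,-0.4],
  [0,0,-0.3],
  [0,0,-0.2],
  [0,0,-0.1],
  [0,0,-0.04],
  [0,0,-0.03],
  [0,0,0],
  [0,0,0],
], turn=[0,0,0,0,0,0,0,0,0])

```text
time: 8.95
ee_pos: [0.4877, 0.1631, 0.0691]
eef_rot: [0.6, 0.8, 0.0, 0.0]
ft_force: [0.8, -0.3, -3.2]
width: 0.0494
grip_force: 20.0
```

>>> step_arm([
  [0,0,-0.02],
  [0,0,-0.02],
  [0,0,-0.02],
  [0,0,0],
  [0,0,0],
], turn=[0,0,0,0,0])

```text
time: 9.45
ee_pos: [0.4878, 0.1631, 0.0686]
eef_rot: [0.6, 0.8, 0.0, -0.0]
ft_force: [-5.0, -2.5, 11.1]
width: 0.0495
grip_force: 20.0
```

>>> step_arm([
  [0,0,0.02],
  [0,0,0],
  [0,0,0],
  [0,0,0],
  [0,0,0],
], turn=[0,0,0,0,0], grip=0)

```text
time: 9.95
ee_pos: [0.4876, 0.163, 0.0678]
eef_rot: [0.6, 0.8, 0.0, 0.0]
ft_force: [-0.4, -0.0, 0.5]
width: 0.0813
grip_force: 0.0
```

>>> step_arm([
  [0,0,0.5],
  [0,0,0.8],
  [0,0,1],
  [0,0,1],
  [0,0,1],
  [0,0,1],
  [0,0,0],
  [0,0,0],
], turn=[0,0,0,0,0,0,0,0])

```text
time: 10.75
ee_pos: [0.4878, 0.1631, 0.2012]
eef_rot: [0.6, 0.8, 0.001, 0.0]
ft_force: [-0.2, 0.1, -0.3]
width: 0.0873
grip_force: 0.0
```

```bash
python3 - <<'E'
from h import *
look(pic="p2")
E
```

```text
t 10.75 tcp [487.8 163.1 201.2] close 16.31 j [-0.78  0.08  0.39  1.77 -0.03  1.29 -0.1 ] F [-0.2  0.1 -0.3] T [-0.07  0.08 -0.03] w 87.3 g 0.0
wrist green [316. 192.] [487.7 162.1 101.7  48.4  78.6 106.4] 4228
wrist grey [317. 145.] [477.4 199.   67.3   0.8  45.2  16.5] 46
wrist red [376. 107.] [505.3 247.4 158.3  11.2  38.7   0. ] 917
scene green [403. 247.] [488.5 162.8 101.3  48.6  77.5 106.7] 481
scene grey [396. 260.] [510.1 169.5  57.1   5.5  78.8 104. ] 65
scene red [434. 269.] [5.038e+02 2.478e+02 1.578e+02 1.030e+01 4.280e+01 2.000e-01] 110
top green [258. 237.] [490.6 144.  102.4  40.6  46.3  15.2] 245
```

View pics/p2wrist.png

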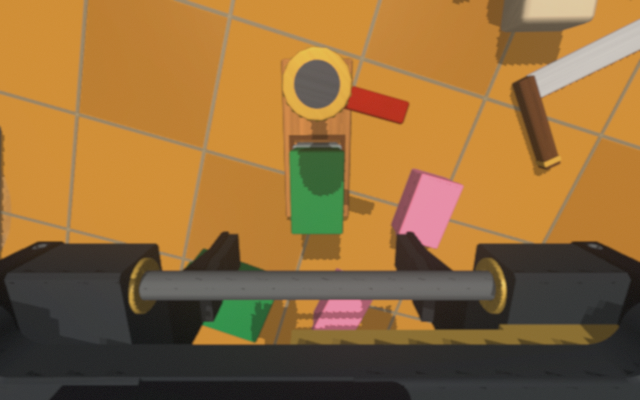

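The picture shows the green tin square on the grey one at (318,190), the cap at (317,83) and the tongue at (380,105). I'm going for the yellow tin.

>>> step_arm([
  [0,-0.96,0],
  [0,-0.96,0],
  [0,-0.96,0],
  [0,-0.96,0],
  [0,-0.96,0],
  [0,-0.96,0],
  [0,-0.96,0],
  [0,-0.96,0],
  [0,-0.96,0],
  [0,-0.96,0],
  [0,-0.96,0],
  [0,-0.96,0],
], turn=[0,0,0,0,0,0,0,0,0,0,0,0])

```text
time: 12.1
ee_pos: [0.487, -0.126, 0.1997]
eef_rot: [0.6, 0.8, -0.0, -0.0]
ft_force: [0.5, 0.4, -0.0]
width: 0.0868
grip_force: 0.0
```

>>> step_arm([
  [-0.02,-0.96,0],
  [-0.02,-0.96,0],
  [-0.02,-0.96,0],
  [-0.02,-0.96,0],
  [-0.02,-0.96,0],
  [-0.02,-0.96,0],
  [0,-0.96,0],
  [0,-0.96,0],
  [0,-0.96,0],
  [0,0,0],
  [0,0,0],
], turn=[-0.1,0,0,0,0,0,0,0,0,0,0])

```text
time: 13.2
ee_pos: [0.484, -0.3411, 0.1995]
eef_rot: [0.605, 0.796, -0.0, -0.001]
ft_force: [0.0, 1.1, 0.2]
width: 0.0868
grip_force: 0.0
```

```bash
python3 - <<'E'
from h import *
look(("wrist","scene"),reg=(485,-340,80))
E
```

```text
t 13.2 tcp [ 484.  -341.1  199.5] close 15.56 j [-0.12  0.33  0.82  1.59 -0.24  1.33  1.  ] F [0.  1.1 0.2] T [-0.06 -0.06  0.04] w 86.8 g 0.0
wrist yellow [318. 179.] [ 485.3 -342.    43.7   47.9   78.6  106. ] 3068
scene yellow [288. 115.] [ 483.7 -340.3   42.9   48.5   80.   107. ] 326
```

>>> step_arm([
  [0.02,0,-0.94],
  [0,0,-0.94],
  [0,0,-0.94],
  [0,0,-0.94],
  [0,0,-0.94],
  [0,0,-0.94],
  [0,0,-0.94],
  [0,0,-0.94],
  [0,0,0],
  [0,0,0],
], turn=[0.06,0,0,0,0,0,0,0,0,0])

```text
time: 14.3
ee_pos: [0.4853, -0.3403, 0.0128]
eef_rot: [0.601, 0.799, 0.0, -0.0]
ft_force: [-0.4, 0.2, -0.1]
width: 0.0872
grip_force: 0.0
```

>>> step_arm([
  [0,0,0],
  [0,0,0],
  [0,0,0],
  [0,0,0],
  [0,0,0],
  [0,0,0],
], turn=[0,0,0,0,0,0], grip=1, newtons=20)

```text
time: 14.9
ee_pos: [0.4851, -0.3411, 0.0124]
eef_rot: [0.602, 0.799, 0.0, 0.0]
ft_force: [0.3, -0.2, 1.6]
width: 0.0499
grip_force: 20.0
```

>>> step_arm([
  [0,0,0.5],
  [0,0,1],
  [0,0,1],
  [0,0,1],
  [0,0,1],
  [0,0,1],
  [0,0,1],
  [0,0,0.5],
  [0,0,0],
], turn=[0,0,0,0,0,0,0,0,0])

```text
time: 15.8
ee_pos: [0.4855, -0.3416, 0.189]
eef_rot: [0.602, 0.799, 0.0, 0.001]
ft_force: [0.1, -0.6, -3.4]
width: 0.0497
grip_force: 20.0
```

```bash
python3 - <<'E'
from h import *
look(("wrist",),reg=(485,-340,80))
E
```

```text
t 15.8 tcp [ 485.5 -341.6  189. ] close 16.03 j [-0.11  0.33  0.81  1.61 -0.25  1.31  1.02] F [ 0.1 -0.6 -3.4] T [-0.1  -0.   -0.03] w 49.7 g 20.0
wrist yellow [317. 228.] [ 481.  -326.3  220.2   45.1   48.1   15.8] 7641
wrist yellow [318. 317.] [ 495.4 -375.4  220.3   11.1   46.7   15.8] 1144
```

>>> step_arm([
  [0.084,0.96,0],
  [0,0.96,0],
  [0,0.96,0],
  [0,0.96,0],
  [0,0.96,0],
  [0,0.96,0],
  [0,0.96,0],
  [0,0.96,0],
  [0,0.96,0],
  [0,0.96,0],
  [0,0.96,0],
  [0,0.96,0],
], turn=[0.05,0,0,0,0,0,0,0,0,0,0,0])

```text
time: 17.05
ee_pos: [0.4861, -0.052, 0.1858]
eef_rot: [0.599, 0.801, -0.001, -0.001]
ft_force: [0.8, -0.0, -2.7]
width: 0.0503
grip_force: 20.0
```

>>> step_arm([
  [0,0.96,0],
  [0,0.96,0],
  [0,0.96,0],
  [0,0.96,0],
  [0,0.96,0],
  [0,0.96,0],
  [0,0.96,-0.4],
  [0,0.96,-0.4],
  [0,1,-0.4],
  [0,0,-0.3],
  [0,0,0],
  [0,0,0],
], turn=[0,0,0,0,0,0,0,0,0,0,0,0])

```text
time: 18.25
ee_pos: [0.4868, 0.1628, 0.1492]
eef_rot: [0.6, 0.8, -0.001, -0.0]
ft_force: [0.1, -0.4, -2.6]
width: 0.05
grip_force: 20.0
```

```bash
python3 - <<'E'
from h import *
look(("wrist",),pic="p3")
E
```

```text
t 18.25 tcp [486.8 162.8 149.2] close 16.32 j [-0.81  0.12  0.43  1.84 -0.05  1.19 -0.08] F [ 0.1 -0.4 -2.6] T [-0.03  0.01  0.  ] w 50.0 g 20.0
wrist green [316. 166.] [477.7 195.5 101.7   8.5  46.5  14.7] 649
wrist yellow [317. 228.] [482.3 178.1 180.5  45.1  48.   16.1] 7642
wrist yellow [318. 317.] [496.9 129.  180.6  10.   47.1  16.2] 1062
wrist grey [319. 152.] [477.3 199.2  63.5   0.7  44.3  16.5] 54
wrist red [397. 107.] [506.  247.6 158.3  11.3  39.    1. ] 1549
```

>>> step_arm([
  [0.02,0,-0.4],
  [0,0,-0.4],
  [0,0,-0.3],
  [0,0,-0.15],
  [0,0,-0.06],
  [0,0,-0.03],
  [0,0,0],
  [0,0,0],
], turn=[0,0,0,0,0,0,0,0])

```text
time: 19.1
ee_pos: [0.4878, 0.164, 0.1166]
eef_rot: [0.599, 0.801, 0.0, 0.0]
ft_force: [0.9, 0.1, -2.9]
width: 0.0498
grip_force: 20.0
```

>>> step_arm([
  [0,0,-0.02],
  [0,0,-0.02],
  [0,0,0],
  [0,0,0],
], turn=[0,0,0,0])

```text
time: 19.5
ee_pos: [0.4876, 0.164, 0.1154]
eef_rot: [0.599, 0.801, 0.0, 0.0]
ft_force: [0.6, 0.7, -2.3]
width: 0.0502
grip_force: 20.0
```

>>> step_arm([
  [0,-0.02,-0.02],
  [0,0,-0.02],
  [0,0,0],
  [0,0,0],
], turn=[0,0,0,0])

```text
time: 19.9
ee_pos: [0.4877, 0.1634, 0.1144]
eef_rot: [0.599, 0.801, 0.0, 0.0]
ft_force: [0.3, -1.1, -2.0]
width: 0.0493
grip_force: 20.0
```

>>> step_arm([
  [0,0,-0.02],
  [0,0,-0.01],
  [0,0,0],
  [0,0,0],
], turn=[0,0,0,0])

```text
time: 20.3
ee_pos: [0.4878, 0.1634, 0.1144]
eef_rot: [0.599, 0.801, 0.0, -0.0]
ft_force: [-3.5, -2.1, 8.0]
width: 0.0499
grip_force: 20.0
```

Contact. I'll release and rise.

>>> step_arm([
  [0,0,0.02],
  [0,0,0],
  [0,0,0],
  [0,0,0],
  [0,0,0],
], turn=[0,0,0,0,0], grip=0)

```text
time: 20.8
ee_pos: [0.4877, 0.1635, 0.114]
eef_rot: [0.599, 0.801, 0.0, 0.0]
ft_force: [-0.1, -1.3, 0.1]
width: 0.0814
grip_force: 0.0
```

>>> step_arm([
  [0,0,0.4],
  [0,0,0.8],
  [0,0,1],
  [0,0,1],
  [0,0,1],
  [0,0,1],
  [0,0,0.6],
  [0,0,0],
  [0,0,0],
], turn=[0,0,0,0,0,0,0,0,0])

```text
time: 21.7
ee_pos: [0.4876, 0.1634, 0.2591]
eef_rot: [0.599, 0.801, 0.0, 0.0]
ft_force: [-0.8, -0.0, 0.5]
width: 0.0875
grip_force: 0.0
```

```bash
python3 - <<'E'
from h import *
look(("wrist","scene"),pic="p4")
d=camera("wrist");W=cloud(d)
m=(W[...,2]>.185)&(W[...,2]<.205)&(abs(W[...,0]-.46)<.05)&(abs(W[...,1]-.25)<.05)
for q,c in comps(m,60): print("cap",c,*top_rect(W,q))
E
```

```text
t 21.7 tcp [487.6 163.4 259.1] close 16.39 j [-0.83  0.05  0.43  1.68 -0.02  1.42 -0.1 ] F [-0.8 -0.   0.5] T [-0.09  0.03  0.06] w 87.5 g 0.0
wrist yellow [317. 189.] [487.6 162.6 145.7  47.6  77.9 106.4] 3710
wrist grey [317. 140.] [478.1 199.4  65.7   0.9  44.4  15.8] 37
wrist red [364. 107.] [5.054e+02 2.476e+02 1.583e+02 1.070e+01 3.810e+01 2.000e-01] 557
scene green [399. 253.] [510.5 169.7  99.2   3.4  76.6 106.7] 58
scene yellow [410. 234.] [487.2 163.  145.2  49.1  78.5 107.2] 705
scene grey [395. 259.] [510.1 169.7  56.3   5.4  78.6 105.3] 65
scene red [434. 269.] [503.8 247.9 157.8  10.1  44.5 180. ] 111
cap [318.  89.] [463.1 248.  194.7  38.8  39.   80. ] 2350
```

View pics/p4wrist.png

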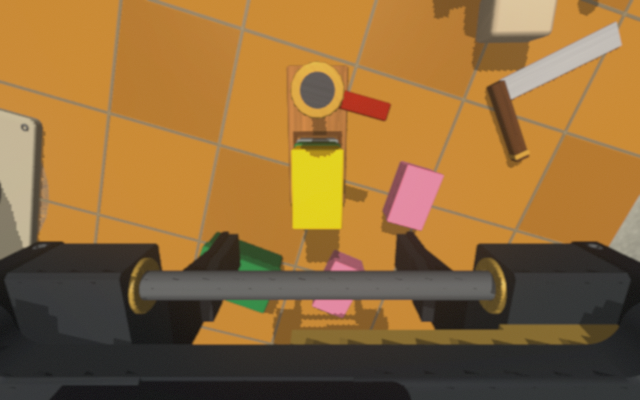

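The tins are stacked squarely, with the yellow one at (317,189). The cap is at (318,89), or world (463,248.5), and its tongue points at about 0°. Next I'll go over the cap with the wrist wound counter-clockwise.

>>> step_arm([
  [-0.082,0.284,0],
  [-0.082,0.284,0],
  [-0.082,0.284,0],
  [-0.082,0.284,0],
  [-0.082,0.284,0],
  [-0.082,0.284,0],
  [-0.082,0.284,0],
  [-0.082,0.284,0],
  [-0.082,0.284,0],
  [-0.082,0.284,0],
  [-0.082,0.284,0],
  [-0.082,0.284,0],
], turn=[1,1,1,1,1,1,1,1,1,1,1,1])

```text
time: 23.05
ee_pos: [0.4626, 0.2487, 0.2582]
eef_rot: [-0.08, 0.997, -0.0, -0.001]
ft_force: [0.0, 0.1, 0.2]
width: 0.0873
grip_force: 0.0
```

>>> step_arm([
  [0,0,0],
  [0,0,0],
  [0,0,0],
  [0,0,0],
], turn=[1,1,0,0])

```text
time: 23.45
ee_pos: [0.4629, 0.2485, 0.2586]
eef_rot: [-0.194, 0.981, -0.0, -0.0]
ft_force: [0.6, 0.3, 0.0]
width: 0.087
grip_force: 0.0
```

```bash
python3 - <<'E'
from h import *
st()
d=camera("wrist");W=cloud(d)
m=(W[...,2]>.185)&(W[...,2]<.205)&(abs(W[...,0]-.46)<.05)&(abs(W[...,1]-.25)<.05)
for q,c in comps(m,60): print("cap",c,*top_rect(W,q))
E
```

```text
t 23.45 tcp [462.9 248.5 258.6] close 112.43 j [-0.87  0.08  0.31  1.65 -0.02  1.42  1.41] F [0.6 0.3 0. ] T [ 0.06 -0.    0.02] w 87.0 g 0.0
cap [317. 202.] [462.3 248.1 194.6  38.8  38.8 169.5] 1747
```

>>> step_arm([
  [0,0,-0.8],
  [0,0,-0.8],
  [0,0,-0.8],
  [0,0,-0.8],
  [0,0,-0.4],
  [0,0,-0.2],
  [0,0,0],
  [0,0,0],
], turn=[0,0,0,0,0,0,0,0])

```text
time: 24.3
ee_pos: [0.4634, 0.2489, 0.1649]
eef_rot: [-0.196, 0.981, 0.0, 0.0]
ft_force: [0.1, 0.2, 0.8]
width: 0.087
grip_force: 0.0
```

>>> step_arm([
  [0,0,0],
  [0,0,0],
  [0,0,0],
  [0,0,0],
  [0,0,0],
  [0,0,0],
], turn=[0,0,0,0,0,0], grip=1, newtons=25)

```text
time: 24.9
ee_pos: [0.463, 0.2487, 0.1641]
eef_rot: [-0.196, 0.981, 0.0, -0.0]
ft_force: [-0.3, -1.1, -0.7]
width: 0.0468
grip_force: 0.0
```

```bash
python3 -c "
from h import *
st()"
```

```text
t 24.9 tcp [463.  248.7 164.1] close 112.64 j [-0.86  0.14  0.3   1.79 -0.04  1.22  1.42] F [-0.3 -1.1 -0.7] T [0.03 0.08 0.02] w 46.8 g 0.0
```

>>> step_arm([
  [0,0,0],
  [0,0,0],
  [0,0,0],
  [0,0,0],
], turn=[0,0,0,0])

```text
time: 25.3
ee_pos: [0.4631, 0.2485, 0.1641]
eef_rot: [-0.196, 0.981, -0.0, 0.0]
ft_force: [0.3, -1.5, 1.2]
width: 0.0392
grip_force: 25.0
```

>>> step_arm([
  [0,0,-0.005],
  [0,0,-0.005],
  [0,0,-0.005],
  [0,0,-0.005],
  [0,0,-0.005],
  [0,0,-0.005],
  [0,0,0],
  [0,0,0],
], turn=[-0.8,-0.8,-0.8,-0.8,-0.8,-0.8,0,0])

```text
time: 26.1
ee_pos: [0.4632, 0.2483, 0.1634]
eef_rot: [0.089, 0.996, -0.0, 0.0]
ft_force: [-0.1, -3.1, 1.8]
width: 0.0389
grip_force: 25.0
```

```bash
cat >> h.py <<'E'
def tongue(n="scene"):
    d=camera(n);W=cloud(d);H=hsv(d["image"]);h,s,v=[H[...,i].astype(int) for i in range(3)]
    m=((h<5)|(h>174))&(s>150)&(W[...,2]>.13)&(W[...,2]<.175)&(np.hypot(W[...,0]-.4629,W[...,1]-.2486)<.08)
    P=W[m]
    if len(P)>15: c=P[:,:2].mean(0)-[.4629,.2486];print(n,"tongue",np.degrees(np.arctan2(c[1],c[0])).round(1),np.hypot(*c).round(3),len(P),np.median(P[:,2]).round(4))
E
python3 -c "
from h import *
st();[tongue(n) for n in ('scene','top','wrist')]"
```

```text
t 26.1 tcp [463.2 248.3 163.4] close 79.78 j [-0.89  0.14  0.34  1.79 -0.05  1.22  0.86] F [-0.1 -3.1  1.8] T [-0.73 -0.14 -0.02] w 38.9 g 25.0
scene tongue -31.5 0.041 145 0.1572
top tongue -33.7 0.051 36 0.1583
wrist tongue -31.8 0.058 203 0.1574
```

The cap turns with the gripper, with no slip. I'll carry on.

>>> step_arm([
  [0,0,-0.006],
  [0,0,-0.006],
  [0,0,-0.006],
  [0,0,-0.006],
  [0,0,-0.006],
  [0,0,-0.006],
  [0,0,-0.006],
  [0,0,-0.006],
  [0,0,-0.006],
  [0,0,-0.006],
  [0,0,-0.006],
  [0,0,-0.006],
], turn=[-0.9,-0.9,-0.9,-0.9,-0.9,-0.9,-0.9,-0.9,-0.9,-0.9,-0.9,-0.9])

```text
time: 27.45
ee_pos: [0.463, 0.2481, 0.1616]
eef_rot: [0.674, 0.738, -0.0, 0.0]
ft_force: [-1.5, -6.0, 4.7]
width: 0.0392
grip_force: 25.0
```

>>> step_arm([
  [0,0,-0.006],
  [0,0,-0.006],
  [0,0,-0.006],
  [0,0,-0.006],
  [0,0,-0.006],
  [0,0,-0.006],
  [0,0,-0.006],
  [0,0,0],
  [0,0,0],
  [0,0,0],
], turn=[-1,-1,-1,-1,-1,-1,-1,-0.6,0,0])

```text
time: 28.45
ee_pos: [0.4627, 0.248, 0.1604]
eef_rot: [0.93, 0.368, -0.001, 0.0]
ft_force: [-2.6, -5.4, 5.1]
width: 0.039
grip_force: 25.0
```

```bash
python3 -c "
from h import *
st();[tongue(n) for n in ('scene','top','wrist')]"
```

```text
t 28.45 tcp [462.7 248.  160.4] close -46.82 j [-1.04  0.14  0.51  1.81 -0.07  1.21 -1.33] F [-2.6 -5.4  5.1] T [-1.4   0.56 -0.08] w 39.0 g 25.0
top tongue -157.8 0.043 92 0.1548
wrist tongue -157.7 0.058 220 0.1547
```

>>> step_arm([
  [0,0,-0.005],
  [0,0,0],
  [0,0,0],
  [0,0,0],
  [0,0,0],
], turn=[-0.4,-0.4,-0.3,0,0])

```text
time: 29.1
ee_pos: [0.4629, 0.2482, 0.1604]
eef_rot: [0.952, 0.306, -0.0, 0.0]
ft_force: [-0.2, -5.5, 4.2]
width: 0.0392
grip_force: 25.0
```

```bash
python3 -c "
from h import *
st();[tongue(n) for n in ('top','wrist')]"
```

```text
t 29.1 tcp [462.9 248.2 160.4] close -54.32 j [-1.05  0.14  0.52  1.81 -0.07  1.21 -1.46] F [-0.2 -5.5  4.2] T [-1.39  0.31  0.35] w 39.2 g 25.0
top tongue -163.3 0.043 94 0.1551
wrist tongue -163.3 0.057 241 0.1545
```

>>> step_arm([
  [0,0,0],
  [0,0,0],
  [0,0,0],
  [0,0,0],
], turn=[-0.3,-0.3,0,0])

```text
time: 29.6
ee_pos: [0.4636, 0.2488, 0.1605]
eef_rot: [0.962, 0.272, 0.001, 0.0]
ft_force: [3.7, -2.2, 1.0]
width: 0.0392
grip_force: 25.0
```

```bash
python3 -c "
from h import *
st();[tongue(n) for n in ('top','wrist')]"
```

```text
t 29.6 tcp [463.6 248.8 160.5] close -58.44 j [-1.06  0.14  0.52  1.81 -0.08  1.21 -1.53] F [ 3.7 -2.2  1. ] T [-0.72 -0.88  0.44] w 39.2 g 25.0
top tongue -163.6 0.044 88 0.1549
wrist tongue -163.5 0.056 292 0.1546
```

It has bottomed out: the gripper went on 4° while the tongue stayed at -163.5°, and the torque rose. Backing off a quarter turn.

>>> step_arm([
  [0,0,0.006],
  [0,0,0.006],
  [0,0,0.006],
  [0,0,0.006],
  [0,0,0.006],
  [0,0,0.006],
  [0,0,0.006],
  [0,0,0.006],
  [0,0,0.006],
  [0,0,0.006],
  [0,0,0.006],
  [0,0,0.006],
], turn=[0.8,1,1,1,1,1,1,1,1,1,1,1])

```text
time: 30.9
ee_pos: [0.4624, 0.2493, 0.1622]
eef_rot: [0.553, 0.833, 0.0, -0.001]
ft_force: [-0.7, -1.5, 2.6]
width: 0.0394
grip_force: 25.0
```

>>> step_arm([
  [0,0,0.006],
  [0,0,0],
  [0,0,0],
  [0,0,0],
], turn=[1,0.3,0,0])

```text
time: 31.3
ee_pos: [0.4623, 0.2491, 0.1623]
eef_rot: [0.489, 0.872, -0.0, -0.001]
ft_force: [-3.1, -1.2, 6.0]
width: 0.0393
grip_force: 25.0
```

```bash
python3 -c "
from h import *
look(('scene',),pic='p5');[tongue(n) for n in ('scene','top','wrist')]
d=camera('wrist');save(d['image'],'p5w.png')"
```

```text
t 31.3 tcp [462.3 249.1 162.3] close 31.48 j [-0.95  0.14  0.4   1.8  -0.06  1.22  0.02] F [-3.1 -1.2  6. ] T [-0.38  0.84  0.02] w 39.3 g 25.0
scene green [399. 253.] [510.4 169.6  99.3   2.8  76.9 106.6] 59
scene yellow [416. 240.] [485.6 179.4 145.6  12.   42.2  32.5] 90
scene grey [396. 260.] [510.  169.6  56.9   6.2  78.6 104.6] 69
scene red [432. 246.] [473.7 208.6 156.2  14.5  41.1 107.6] 112
scene tongue -75.0 0.041 122 0.156
top tongue -77.5 0.041 88 0.157
wrist tongue -75.3 0.057 252 0.1565
```

View pics/p5scene.png

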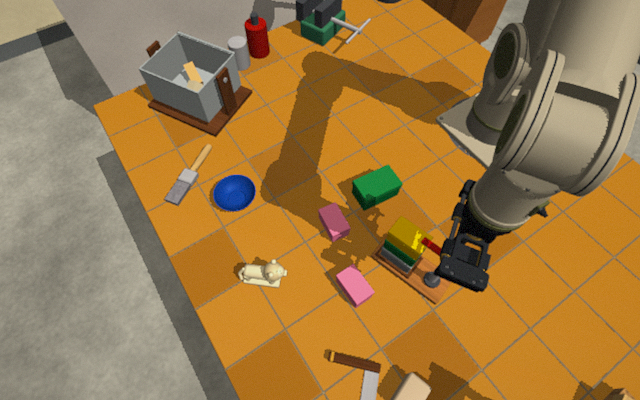

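The tongue lies over the yellow tin at (430,243), the column is unmoved, and the lion, square and dish are in place. One small trim of 1.4°, settle, then hand in.

>>> step_arm([
  [0,0,0],
  [0,0,0],
  [0,0,0],
  [0,0,0],
  [0,0,0],
], turn=[0.2,0,0,0,0])

```text
time: 32.05
ee_pos: [0.4623, 0.2491, 0.1624]
eef_rot: [0.478, 0.878, -0.0, -0.001]
ft_force: [-4.1, -1.5, 5.6]
width: 0.0393
grip_force: 25.0
```

```bash
python3 -c "
from h import *
st();[tongue(n) for n in ('scene','wrist')]
print(close_job())"
```

```text
t 32.05 tcp [462.3 249.1 162.4] close 32.85 j [-0.95  0.14  0.4   1.8  -0.06  1.22  0.04] F [-4.1 -1.5  5.6] T [-0.35  0.9  -0.  ] w 39.3 g 25.0
scene tongue -73.5 0.041 132 0.1561
wrist tongue -74.0 0.057 244 0.1566
the job is handed in; nothing more can be done
None
```

I handed the job in at about 32 s (no verdict came back): green and yellow tins stacked squarely on the grey, cap bottomed out and backed off a quarter turn with its tongue over the yellow tin, and the gripper still holding it at 25 N.

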